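# Tip the lid off the sink caddy and put the scrubbing brush away

## Robot

A 7-joint arm with a two-finger parallel gripper is mounted at the origin on the work surface. World frame = base frame: x ahead of the robot, y to its left, z up, the work surface at z = 0. Lengths are in m, angles in degrees, forces in N, time in s.
With the tool pointing down it reaches from about 0.425 to 0.875 m from the base axis. Payload 4.7 kg.
Tool frame: the origin (TCP) lies on the centre line of the jaws, within the pads' length; the fingertips stand 17 mm ahead of it and the grasp point (between the pads) lies 2 mm behind it; z points along the fingers, y is the line along which they close (so a half turn about z gives the same grasp; the last joint's range is limited). The gripper opens to 87 mm and grips with 3 to 60 N. Pads are 19 mm wide; open, the fingers measure 117 mm over their backs; the gripper's body (75 mm by 190 mm) begins 51 mm behind the grasp point.
Start: joints at [67.787, 18.392, -4.016, 83.108, 1.295, 78.541, -3.26], TCP at [0.254, -0.598, 0.24] pointing down, gripper open.
Joint ranges: [-163.93, 163.93], [-17.29, 119.83], [-79.2, 71.16], [3.27, 140.29], [-89.18, 269.18], [5.43, 117.66], [-154.24, 154.24]. Speed limits (degrees/s): [147.25, 147.25, 180, 180, 180, 180, 180].

## Interface

Orientations are given as [roll, pitch, yaw] about the fixed x, y, z axes, in that order (R = Rz(yaw) Ry(pitch) Rx(roll)).
In Python, from cell import env, read_camera gives the robot as it stands.
- The arm moves only by the shell command python3 -m jog 'ROWS' [FORCE]. ROWS is JSON, a list of rows, each a list of 5 numbers: the opening, from 0 (shut) to 1 (fully open), then the shift along the tool's x, y, z each as a share of 0.02 m, from -1 to 1, then the turn about the tool's z as a share of 45 degrees, from -1 to 1. In form: [[gripper, x, y, z, yaw], ...]. A call has 1 to 12 rows; each row shifts and turns the commanded pose from where the row before left it, along the tool's axes as they then stand; what a row does not reach is not made up. A row lasts 1/12 s, in which the tool goes at most 41.7 mm and 7.16 degrees, less where a joint would pass 70% of its speed; a pose out of reach is approached as far as the arm can. A call with a number of a shift or a turn outside -1 to 1 is refused whole. A call with a gripper value outside its range is refused whole. The fingers move at their own pace and stop on an object; FORCE is the grip in N (left out, the last holds). Time passes only in rows, so rows that do not move let the fingers close. It gives the time, the measured TCP pose, the force, the opening and the grip force at its end, in the units of the state.
- env.get_obs(): the state, without advancing time (a new reading comes with each control period).
- read_camera(name): name is "scene" or "top"; returns a dict with "color" (480x640x3 uint8, red, green, blue), "range_z" (480x640 float32, m along the optical axis (not along the pixel's ray), 0 where there is no reading), "mtx" (3x3 intrinsics, pixels), "world_from_camera" (4x4, takes a point from camera to world coordinates). Camera axes: x right, y down, z forward; pixel columns grow to the right and rows downward; lengths in m; the calibration is good to about 2 mm. A picture is of the moment at which its call begins.
- env.sign_off(): hands the job in; it is judged then, once.
The state is a dict: "time_s": time; "qpos": joint angles; "joint_velocities": joint speeds; "effort": joint torques, N m; "tool_pos": TCP position; "tool_rot": TCP orientation; "force": force on the tool from outside, world axes, zero at the start; "wrist_torque": the same for the moment, N m; "grip_width": finger opening in m; "grasp_force": force on a finger pad.
Only numpy, scipy, OpenCV 4.12 (cv2) and the standard library are available. Lean on these libraries where they do the work, as an engineer would, in place of code of your own. Each camera call takes 0.05 s, during which the arm holds its last target. There are 200 camera calls.

## Task

A scrubbing brush has been left lying on the loose wooden lid of the white caddy. Take the lid off (it can be tipped up by its overhanging front edge) and leave it standing in the slot behind the tub, leaning back against the steel lid rest, and put the brush away inside the tub, flat on its bristles beside the tin. Leave the dish-soap bottle, the glass, the secateurs and the tin where they are.

Things in the scene. Friction and masses are not known exactly. Their poses are not given: they have to be found in the camera images.
- tub: White open-topped caddy, fixed. Origin: centre of its underside on the worktop; x to its back, y to its left, z up. Its front (-x) faces the robot's right-hand side, give or take 0.5 rad. Tub 140 (x) by 230 (y) by 78 high; walls and floor 5 thick. Behind the back wall (outer face x = 70) are the lid slot and the lid rest.
- lid: Loose light wooden board, 210 (x) by 235 (y) by 10 thick, about 0.3 kg, lying on the tub's rim (underside at z = 78). Origin: on its underside, about over the tub's centre; axes like the tub's. It runs from x = -110 (front edge, overhanging the tub's front by about 40) to x = +100 (rear edge, about 30 past the back wall, over the slot).
- lid_front (a point): Middle of the front edge of the lid's underside (lid x = -110).
- lid_back (a point): Middle of the rear edge of the lid's underside (lid x = +100); when the lid stands in the slot this edge is down on the slot floor.
- tub_slot (a point): Middle of the lid slot's floor behind the tub, at tub x = 88, z = 38. The slot runs from tub x = 70 to 104 at its floor. Its back is the lid rest: three steel slats leaning back 15 degrees from x = 104, z = 38 to x = 143, z = 183. White cheeks (x = 73 to 115, z = 32 to 102) at tub y = +-126 (inner faces) close its ends.
- brush: Scrubbing brush, 100 long (x) by 46 wide (y) by 40 high: a brown wooden back from 24 to 40 above the underside, with pale bristles 40 wide below it. Origin: centre of the bristles' underside, z up. It starts bristles down on the lid. About 0.12 kg.
- mat: Thin grey drip mat, 115 (x) by 74 (y) by 3 thick, fixed on the tub's floor in its left or right half: the free place for the brush. Origin: centre of its underside, axes like the tub's. Hidden by the lid at the start.
- tin: Plain steel tin, 58 diameter, 58 high, standing on the floor of the tub's other half. Origin: centre of its underside. Hidden by the lid at the start.
- bottle: Orange dish-soap bottle, 64 diameter, 200 high, standing close beside the lid. Origin: centre of its underside.
- tumbler: Open glass tumbler, 68 diameter at the rim, 100 high, standing close beside the lid. Origin: centre of its underside.
- secateurs: Garden secateurs lying flat, about 175 long, 75 wide, 18 high. Origin: on the worktop under the pivot bolt; red handles run to x = -103, blades to x = +70.
Not all that is in view belongs to the job. Of the things like the brush, leave any that is purple or yellow; of the rest the smaller one is meant.

How it is judged (in metres and radians):
At the end, for the whole second after the job is handed in: The lid stands at rest in the slot behind the tub, rear edge within 16 mm of the slot floor, tipped just past upright (over 1.62 rad) so that it leans back on the rest. The brush lies still in the tub, bristles down, level within 0.15 rad, its underside within 10 mm of the inside floor (angle between lid's own z axis and vertical above 1.62 rad and z of lid_back in the frame of tub between 0.032 and 0.054 m and x of lid_back in the frame of tub between 0.066 and 0.115 m and x of lid_front in the frame of tub above 0.115 m and linear speed of each of lid, brush below 0.02 m/s and x of brush in the frame of tub between -0.065 and 0.065 m and y of brush in the frame of tub between -0.11 and 0.11 m and z of brush in the frame of tub below 0.015 m and angle between brush's own z axis and vertical below 0.15 rad); the robot touches nothing.
It fails at once if the bottle is pushed more than 30 mm or knocked over (distance of bottle from where it was at the start of the episode above 0.03 m or angle between bottle's own z axis and vertical above 0.4 rad).
It fails at once if the glass is pushed more than 30 mm or knocked over (distance of tumbler from where it was at the start of the episode above 0.03 m or angle between tumbler's own z axis and vertical above 0.4 rad).
It fails at once if the secateurs are moved more than 30 mm (distance of secateurs from where it was at the start of the episode above 0.03 m).
It fails at once if the tin is pushed more than 25 mm or knocked over (distance of tin from where it was at the start of the episode above 0.025 m or angle between tin's own z axis and vertical above 0.4 rad).
It also fails if it takes over 72 s, if anything falls off the work surface, if the arm or the gripper's body presses on something with over 40 N, if the wrist force passes 120 N, or if a joint passes its speed limit or range.

## Working session

There is one attempt and no reset: what is moved stays moved. The work goes in short steps, Python scripts to look and compute and a shell command to move; the robot and the scene stay as the last step left them, time stands still between calls to the robot, and variables do not carry over. Pictures are saved under pics/ and viewed, at most 10 in all, crops included, and the job is handed in when it is done.

```bash
mkdir -p pics
python3 - <<'E'
from cell import env, read_camera
import cv2,numpy as np
for n in ["scene","top"]:
    c=read_camera(n); cv2.imwrite(f"pics/{n}0.png",c["color"][:,:,::-1]); np.savez(f"{n}0.npz",**c)
    print(n,c["mtx"].tolist(),c["world_from_camera"].round(3).tolist())
o=env.get_obs();print({k:o[k] for k in("time_s","tool_pos","tool_rot","grip_width","force")})
E
```

```text
scene [[568.8553705911252, 0.0, 325.8230749247841], [0.0, 568.8553705911252, 247.56299256574877], [0.0, 0.0, 1.0]] [[0.53, 0.52, -0.67, 1.176], [0.848, -0.338, 0.409, -0.361], [-0.014, -0.784, -0.62, 0.684], [0.0, 0.0, 0.0, 1.0]]
top [[597.0339991764123, 0.0, 315.3645583447672], [0.0, 597.0339991764123, 230.10013031590162], [0.0, 0.0, 1.0]] [[0.024, -0.997, 0.078, 0.431], [-1.0, -0.024, -0.004, 0.045], [0.006, -0.078, -0.997, 1.113], [0.0, 0.0, 0.0, 1.0]]
{'time_s': 0.1, 'tool_pos': array([ 0.25397147, -0.597822  ,  0.23856003]), 'tool_rot': array([-1.79900816e+02,  6.30021227e-03,  2.30241792e+01]), 'grip_width': 0.08717215780762111, 'force': array([ 0.97416313,  0.00444674, -0.34653624])}
```

View pics/scene0.png

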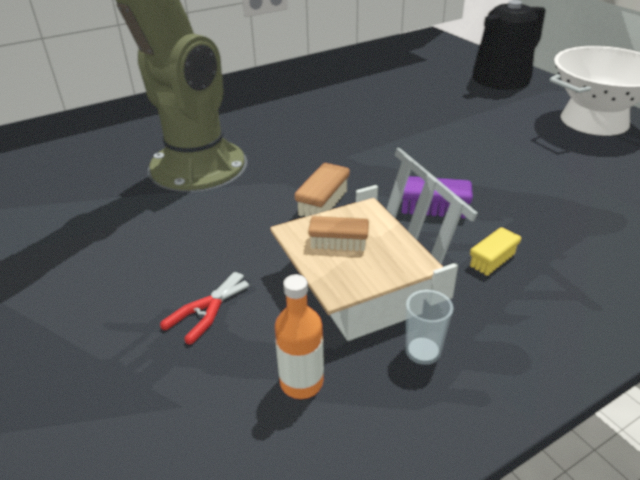

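View pics/top0.png

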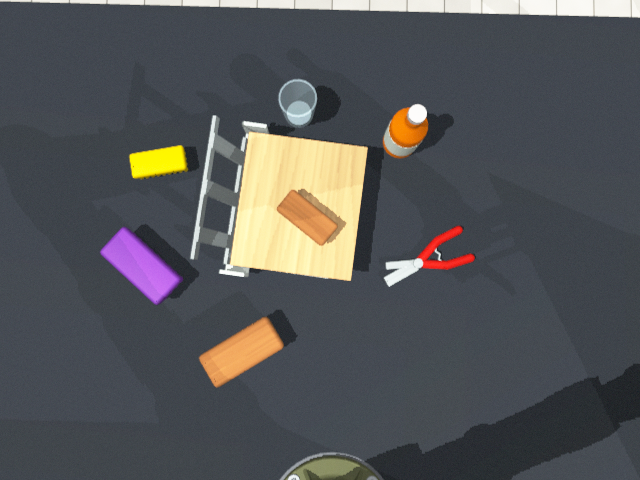

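Top view candidates: brown brush on the lid (308,217), larger brown one at (242,352), purple (140,265), yellow (158,162). Purple and yellow are excluded. Of the two brown ones, the smaller is on the lid at (308,217), and it is also the one the task describes. I'll confirm it in a crop and measure.

```bash
cat > h.py <<'E'
import numpy as np,cv2
def cloud(c):
    z=c["range_z"];v,u=np.mgrid[:480,:640];K=c["mtx"]
    p=np.stack([(u-K[0,2])/K[0,0]*z,(v-K[1,2])/K[1,1]*z,z],-1);T=c["world_from_camera"]
    P=p@T[:3,:3].T+T[:3,3];P[z==0]=np.nan;return P
def rect(P,m):
    q=P[m][:,:2].astype(np.float32)*1000;r=cv2.minAreaRect(q);return [np.round(x,1) for x in r],np.round(cv2.boxPoints(r)).tolist(),np.nanmedian(P[m][:,2]).round(4)
E
python3 - <<'E'
from h import *
c=np.load("top0.npz");P=cloud(c);z=P[...,2];I=c["color"]
v,u=np.mgrid[:480,:640]
def box(a,b,cc,d):return (u>a)&(u<b)&(v>cc)&(v<d)
er=lambda m:cv2.morphologyEx(m.astype(np.uint8),cv2.MORPH_OPEN,np.ones((3,3)))>0
lb=box(225,375,125,290)
print("lid",rect(P,er(lb&(z>.08)&(z<.096))))
print("brush",rect(P,er(lb&(z>.115)&(z<.14))))
print("bigbrush",rect(P,er(box(190,300,310,395)&(z>.03))))
print("rest",rect(P,er(box(180,240,110,270)&(z>.16)&(z<.2))))
print("bottle",rect(P,er(box(380,435,95,165)&(z>.02))), np.nanmax(z[90:165,380:435]))
print("cap",rect(P,er(box(380,435,95,165)&(z>.19))))
print("tumbler",rect(P,er(box(275,320,75,130)&(z>.09)&(z<.11))))
print("secs",rect(P,er(box(382,480,220,290)&(z>.008))))
cv2.imwrite("pics/crop.png",cv2.resize(I[120:400,80:400,::-1],None,fx=2,fy=2,interpolation=cv2.INTER_CUBIC))
E
```

```text
lid ([array([555.4,  78.7]), array([227.4, 235.4]), np.float64(83.8)], [[426.0, -22.0], [660.0, -47.0], [685.0, 179.0], [451.0, 204.0]], np.float64(0.0874))
brush ([array([570.5, 108.5]), array([232.5,  46.5]), np.float64(52.6)], [[481.0, 30.0], [518.0, 2.0], [660.0, 187.0], [623.0, 215.0]], np.float64(0.1272))
bigbrush ([array([297.2, 166.2]), array([ 64.9, 141.2]), np.float64(32.2)], [[232.0, 209.0], [307.0, 89.0], [362.0, 124.0], [287.0, 243.0]], np.float64(0.0556))
rest ([array([568.7, 215.6]), array([ 15.1, 230.1]), np.float64(83.2)], [[454.0, 222.0], [682.0, 195.0], [684.0, 210.0], [455.0, 237.0]], np.float64(0.1791))
bottle ([array([ 686.3, -111.7]), array([64.5, 58.6]), np.float64(63.1)], [[646.0, -127.0], [698.0, -154.0], [727.0, -96.0], [675.0, -70.0]], np.float64(0.1328)) 0.2042554569668925
cap ([array([ 689.4, -113. ]), array([28. , 28.5]), np.float64(0.8)], [[675.0, -99.0], [676.0, -127.0], [704.0, -127.0], [703.0, -99.0]], np.float64(0.1993))
tumbler ([array([742.4,  74.2]), array([66.4, 58.9]), np.float64(34.4)], [[698.0, 80.0], [732.0, 31.0], [786.0, 69.0], [753.0, 117.0]], np.float64(0.0978))
secs ([array([ 467., -165.]), array([ 70.8, 170. ]), np.float64(24.7)], [[399.0, -103.0], [470.0, -257.0], [535.0, -227.0], [464.0, -73.0]], np.float64(0.0134))
```

View pics/crop.png

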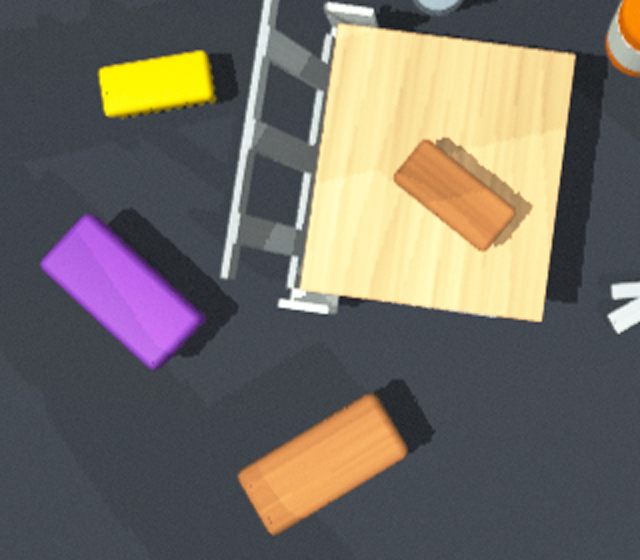

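The crop confirms it: the brush on the lid at crop (455,195) is brown and clearly smaller than the brown one at crop (322,463). 

The tool always points down, so I'll grip the brush near its front end and use its free end as a lever under the overhang. That tips the lid into the slot, and then the brush goes in the tub.

```bash
cat >> h.py <<'E'
A=np.radians(83.5);X=np.array([np.cos(A),np.sin(A)]);Y=np.array([-X[1],X[0]]);O=np.array([.5535,.0755])
def w2t(p):d=np.asarray(p)[...,:2]-O;return np.stack([d@X,d@Y],-1)
def t2w(x,y):return O+x*X+y*Y
def rows(frm,yaw,to):  # shift in tool axes, units of 20 mm; tool down
    y=np.radians(yaw);d=(np.asarray(to)-np.asarray(frm))/.02
    return np.round([np.cos(y)*d[0]+np.sin(y)*d[1],np.sin(y)*d[0]-np.cos(y)*d[1],-d[2]],2)
E
python3 - <<'E'
from h import *
c=np.load("top0.npz");P=cloud(c);z=P[...,2]
m=np.zeros((480,640),bool);m[180:255,265:345]=True;m&=(z>.118)&(z<.14)
r=rect(P,m);print("brush",r)
l=np.zeros((480,640),bool);l[130:285,232:372]=True;l&=(z>.08)&(z<.096)
q=w2t(P[l]);print("lid tub-frame range",np.percentile(q,[.3,99.7],axis=0).round(4))
rr=np.zeros((480,640),bool);rr[110:270,180:240]=True;rr&=(z>.17)&(z<.19)
q=w2t(P[rr]);print("rest",np.percentile(q,[1,50,99],axis=0).round(4), np.degrees(np.arctan(np.polyfit(q[:,1],q[:,0],1)[0])))
ctr=np.array(r[0][0])/1000
for a in (57,60,62,65):print(a)
b=np.array(r[1]);e=[b[1]-b[0],b[2]-b[1]];e=max(e,key=lambda v:np.hypot(*v));a=np.degrees(np.arctan2(e[1],e[0]))%180;print("axis",a)
u=np.array([np.cos(np.radians(a)),np.sin(np.radians(a))]);g=ctr-.025*u;print("grip",g,"tub",w2t(g))
print("rows",rows([.254,-.5978,.2386],23.0,[*g,.2386]))
E
```

```text
brush ([array([530.2,  55.8]), array([99.9, 46.5]), np.float64(52.6)], [[481.0, 30.0], [518.0, 2.0], [579.0, 81.0], [542.0, 110.0]], np.float64(0.1272))
lid tub-frame range [[-0.1097 -0.1181]
 [ 0.1136  0.1156]]
rest [[ 0.1367 -0.1116]
 [ 0.1421  0.0032]
 [ 0.1482  0.1136]] 0.14773759201829537
57
60
62
65
axis 52.326406660169546
grip [0.51492094 0.03601237] tub [-0.04360107  0.03386094]
rows [ 24.39 -24.07  -0.  ]
```

```bash
python3 -m jog '[[1,0.98,-0.96,0,0],[1,0.98,-0.96,0,0],[1,0.98,-0.96,0,0],[1,0.98,-0.96,0,0],[1,0.98,-0.96,0,0],[1,0.98,-0.96,0,0],[1,0.98,-0.96,0,0],[1,0.98,-0.96,0,0],[1,0.98,-0.96,0,0],[1,0.98,-0.96,0,0],[1,0.98,-0.96,0,0],[1,0.98,-0.96,0,0]]' 60 && python3 -m jog '[[1,0.98,-0.96,0,0],[1,0.98,-0.96,0,0],[1,0.98,-0.96,0,0],[1,0.98,-0.96,0,0],[1,0.98,-0.96,0,0],[1,0.98,-0.96,0,0],[1,0.98,-0.96,0,0],[1,0.98,-0.96,0,0],[1,0.98,-0.96,0,0],[1,0.98,-0.96,0,0],[1,0.98,-0.96,0,0],[1,0.5,-0.5,0,0]]' && python3 -m jog '[[1,0.3,-0.4,0,-0.13],[1,0,0,0,-0.13],[1,0,0,0,-0.13],[1,0,0,0,-0.13],[1,0,0,0,-0.136],[1,0,0,0,0],[1,0,0,0,0]]'
```

```text
time_s: 1.1
tool_pos: [0.3806, -0.2928, 0.2392]
tool_rot: [-180.0, 0.0, 23.0]
force: [1.0, 0.1, 0.4]
grip_width: 0.0873
grasp_force: 0.0
time_s: 2.1
tool_pos: [0.5022, 0.0015, 0.2394]
tool_rot: [-179.9, -0.0, 23.2]
force: [0.1, 0.9, 0.1]
grip_width: 0.087
grasp_force: 0.0
time_s: 2.68
tool_pos: [0.5038, 0.0073, 0.2392]
tool_rot: [-180.0, 0.0, 52.4]
force: [-1.0, 0.1, 0.3]
grip_width: 0.0875
grasp_force: 0.0
```

```bash
python3 -m jog '[[1,0.74,-0.2,0,0],[1,0.74,-0.23,0,0],[1,0,0,0.9,0],[1,0,0,0.9,0],[1,0,0,0.9,0],[1,0,0,0.9,0],[1,0,0,0.9,0],[1,0,0,0.8,0],[1,0,0,0.5,0],[1,0,0,0.3,0],[1,0,0,0,0],[1,0,0,0,0]]' 60 && python3 -m jog '[[0,0,0,0,0],[0,0,0,0,0],[0,0,0,0,0],[0,0,0,0,0],[0,0,0,0,0],[0,0,0,0,0],[0,0,0,0,0],[0,0,0,0,0]]' 60
```

```text
time_s: 3.68
tool_pos: [0.5156, 0.036, 0.1179]
tool_rot: [180.0, -0.0, 52.5]
force: [0.3, 0.1, 0.6]
grip_width: 0.0871
grasp_force: 0.0
time_s: 4.35
tool_pos: [0.5153, 0.036, 0.1176]
tool_rot: [180.0, 0.0, 52.5]
force: [-0.3, 1.2, 0.6]
grip_width: 0.0456
grasp_force: 60.0
```

```bash
python3 -m jog '[[0,0,0,-0.8,0],[0,0,0,-0.8,0],[0,0,0,-0.8,0],[0,0,0,-0.8,0],[0,0,0,-0.8,0],[0,0,0,0,-0.138],[0,0,0,0,-0.138],[0,0,0,0,-0.138],[0,0,0,0,-0.138],[0,0,0,0,-0.137],[0,0,0,0,0],[0,0,0,0,0]]' && python3 -m jog '[[0,-0.8,0.1,0,0],[0,-0.8,0.1,0,0],[0,-0.8,0.1,0,0],[0,-0.8,0.1,0,0],[0,-0.8,0.1,0,0],[0,-0.8,0.1,0,0],[0,-0.8,0.1,0,0],[0,-0.8,0.1,0,0],[0,-0.8,0.1,0,0],[0,-0.6,0.1,0,0],[0,0,0,0,0],[0,0,0,0,0]]'
python3 - <<'E'
from cell import env, read_camera
import cv2,numpy as np
c=read_camera("scene");np.savez("scene1.npz",**c);cv2.imwrite("pics/s1.png",cv2.resize(c["color"][120:420,120:520,::-1],None,fx=2,fy=2))
E
```

```text
time_s: 5.35
tool_pos: [0.515, 0.0359, 0.1972]
tool_rot: [-180.0, 0.0, 83.4]
force: [-1.0, 0.3, -0.9]
grip_width: 0.0453
grasp_force: 60.0
time_s: 6.35
tool_pos: [0.5175, -0.1213, 0.1973]
tool_rot: [-180.0, -0.0, 83.4]
force: [-0.8, 0.3, -1.8]
grip_width: 0.0454
grasp_force: 60.0
```

View pics/s1.png

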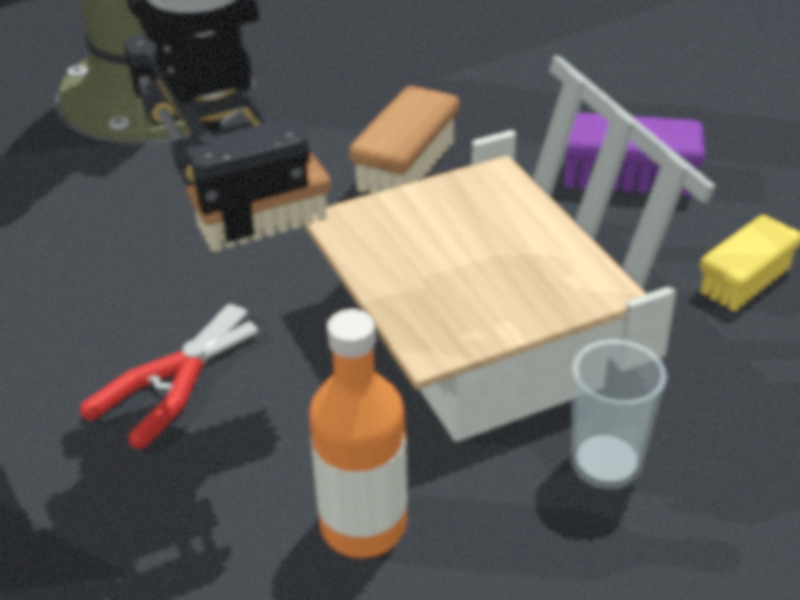

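Picture: the brush is held level at (260,200), its free end pointing at the lid's front edge near (330,250), well clear of the bottle (355,430) and secateurs (200,350). Next I lower it and slide it under the overhang.

```bash
python3 -m jog '[[0,0,0,0.9,0],[0,0,0,0.9,0],[0,0,0,0.9,0],[0,0,0,0.9,0],[0,0,0,0.9,0],[0,0,0,0.9,0],[0,0,0,0.9,0],[0,0,0,0.6,0],[0,0,0,0,0],[0,0,0,0,0]]' && python3 -m jog '[[0,0.5,0,0,0],[0,0.5,0,0,0],[0,0.5,0,0,0],[0,0.5,0,0,0],[0,0.45,0,0,0],[0,0,0,0,0],[0,0,0,-0.2,0],[0,0,0,-0.2,0],[0,0,0,0,0]]'
```

```text
time_s: 7.23
tool_pos: [0.5175, -0.1203, 0.0594]
tool_rot: [-179.9, -0.0, 83.6]
force: [0.0, 1.0, -0.9]
grip_width: 0.0451
grasp_force: 60.0
time_s: 7.98
tool_pos: [0.5235, -0.0725, 0.0683]
tool_rot: [179.9, -0.0, 83.5]
force: [0.6, 0.8, -2.8]
grip_width: 0.0454
grasp_force: 60.0
```

```bash
python3 -m jog '[[0,0.03,0,-0.42,0],[0,0.03,0,-0.42,0],[0,0.05,0,-0.42,0],[0,0.09,0,-0.41,0],[0,0.11,0,-0.41,0],[0,0.13,0,-0.41,0],[0,0,0,0,0],[0,0,0,0,0]]'
python3 - <<'E'
from cell import env, read_camera
import cv2,numpy as np
c=read_camera("scene");np.savez("scene2.npz",**c);cv2.imwrite("pics/s2.png",cv2.resize(c["color"][120:420,120:520,::-1],None,fx=2,fy=2))
print(env.get_obs()["force"],env.get_obs()["wrist_torque"])
E
```

```text
time_s: 8.65
tool_pos: [0.5247, -0.0636, 0.1181]
tool_rot: [179.9, 0.0, 83.6]
force: [0.9, 0.9, -3.8]
grip_width: 0.0457
grasp_force: 60.0
[ 0.02108004  0.41327989 -4.16415773] [-0.10753485 -0.15332722 -0.03874186]
```

View pics/s2.png

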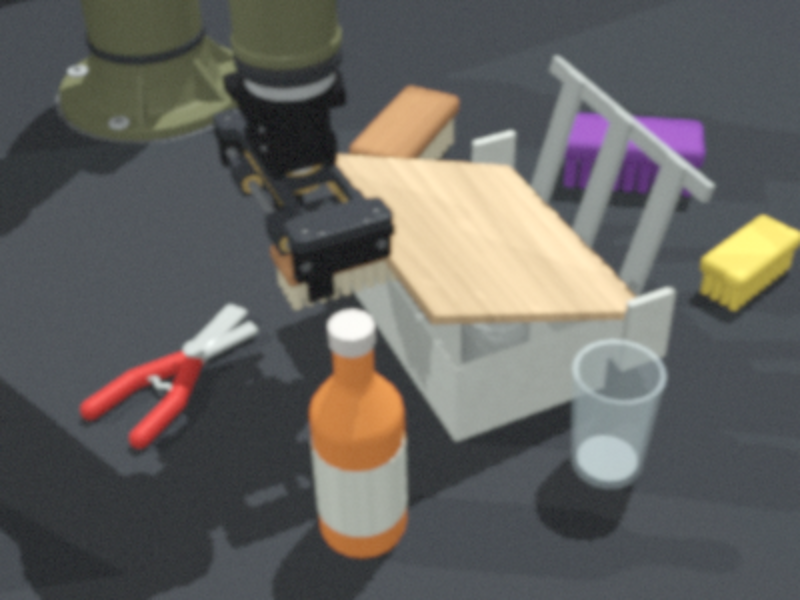

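The lid is tipped about 20°, its front edge resting on the brush at (390,260), and the tin is visible at (495,335). I'll continue along the arc.

```bash
python3 -m jog '[[0,0.18,0,-0.38,0],[0,0.18,0,-0.38,0],[0,0.18,0,-0.38,0],[0,0.24,0,-0.34,0],[0,0.24,0,-0.34,0],[0,0.24,0,-0.34,0],[0,0.3,0,-0.3,0],[0,0.3,0,-0.3,0],[0,0.3,0,-0.3,0],[0,0,0,0,0]]'
python3 - <<'E'
from cell import env, read_camera
import cv2,numpy as np
c=read_camera("scene");np.savez("scene3.npz",**c);cv2.imwrite("pics/s3.png",cv2.resize(c["color"][120:420,120:520,::-1],None,fx=2,fy=2))
print(env.get_obs()["force"],env.get_obs()["wrist_torque"])
E
```

```text
time_s: 9.53
tool_pos: [0.5299, -0.0189, 0.1802]
tool_rot: [179.9, -0.0, 83.7]
force: [0.2, -0.0, -1.2]
grip_width: 0.0454
grasp_force: 60.0
[-1.44507305  0.00724616 -1.40373835] [-0.0499753  -0.13451201  0.01904024]
```

View pics/s3.png

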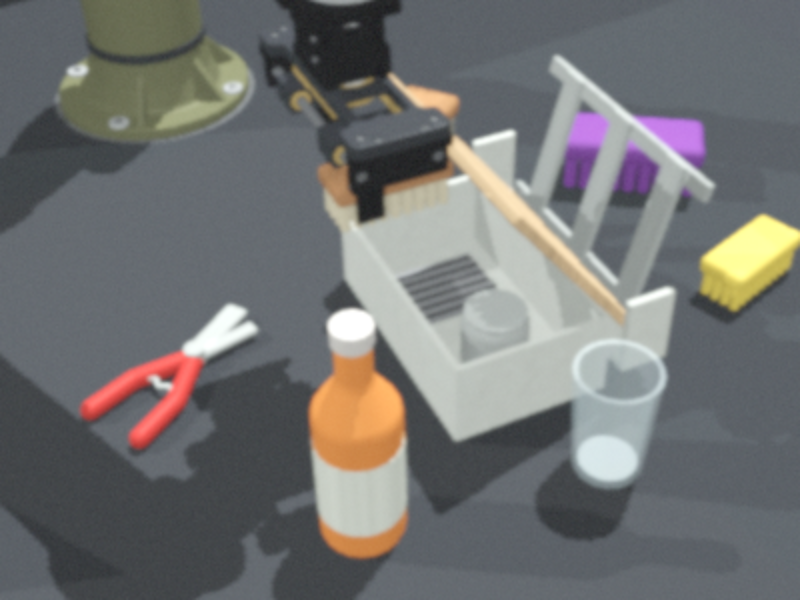

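The lid is steep now, about 50°, and rests on the brush end near (455,150). The mat is in the left half at (448,287), the tin at (495,325). Next I push it over.

```bash
python3 -m jog '[[0,0.4,0,-0.35,0],[0,0.4,0,-0.3,0],[0,0.4,0,-0.2,0],[0,0.4,0,0,0],[0,0.4,0,0,0],[0,0.4,0,0,0],[0,0.4,0,0,0],[0,0.4,0,0,0],[0,0.4,0,0,0],[0,0.4,0,0,0],[0,0.4,0,0,0],[0,0,0,0,0]]'; python3 -m jog '[[0,0.4,0,0,0],[0,0.4,0,0,0],[0,0.4,0,0,0],[0,0,0,0,0],[0,0,0,0,0]]'
python3 - <<'E'
from cell import env, read_camera
import cv2,numpy as np
from h import *
c=read_camera("scene");np.savez("scene4.npz",**c);cv2.imwrite("pics/s4.png",cv2.resize(c["color"][60:420,120:520,::-1],None,fx=1.6,fy=1.6))
o=env.get_obs();print(o["force"],w2t(o["tool_pos"]))
E
```

```text
time_s: 10.58
tool_pos: [0.5388, 0.0694, 0.1956]
tool_rot: [-180.0, -0.1, 83.7]
force: [-0.0, 0.1, -0.9]
grip_width: 0.0453
grasp_force: 60.0
time_s: 11.0
tool_pos: [0.5414, 0.0913, 0.1955]
tool_rot: [-180.0, -0.0, 83.6]
force: [0.0, -0.1, -2.1]
grip_width: 0.0453
grasp_force: 60.0
[-0.10522312 -0.56507143 -1.10976669] [0.01358504 0.01362882]
```

View pics/s4.png

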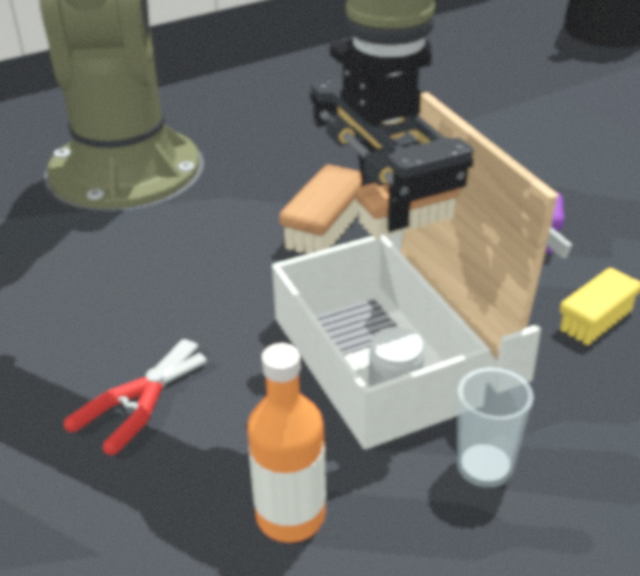

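The lid leans back on the rest (top edge from (425,95) to (555,200)). The mat is at (360,325) and the tin at (398,355) in the tub. I'll measure these.

Run:
```python
from h import *
c=np.load("scene4.npz");P=cloud(c);I=c["color"].astype(int);T=np.concatenate([w2t(P),P[...,2:]],-1)
z=T[...,2]
inn=(abs(T[...,0])<.062)&(abs(T[...,1])<.107)
t=inn&(z>.05)&(z<.066);t[:, :]&=T[...,1]<0.02
print("tin top",t.sum(),np.percentile(T[t][:,:2],[2,50,98],axis=0).round(4))
m=inn&(z>0)&(z<.02)&(I.sum(-1)<330)
print("mat",m.sum(),np.percentile(T[m],[2,50,98],axis=0).round(4))
wood=(I[...,0]-I[...,2]>40)&(T[...,0]>.07)&(T[...,0]<.2)&(abs(T[...,1])<.125)&(z>.05)
q=T[wood];q=q[(q[:,1]<-.03)];f=np.polyfit(q[:,2],q[:,0],1);print("lid x(z)",f,"tilt",90+np.degrees(np.arctan(f[0])),"zmax",np.percentile(q[:,2],99.5),"y",np.percentile(T[wood][:,1],[1,99]),"x at z=.04",np.polyval(f,.04))
```

```text
tin top 783 [[-0.0292 -0.0793]
 [-0.0054 -0.0581]
 [ 0.0618 -0.0249]]
mat 15 [[0.033  0.0485 0.0072]
 [0.0389 0.0668 0.0092]
 [0.043  0.0792 0.0107]]
lid x(z) [0.08859007 0.08789504] tilt 95.06262081703946 zmax 0.24979733068290239 y [-0.12189569  0.10049204] x at z=.04 0.09143864642998921
```

Run:
```python
from h import *
from scipy.stats import theilslopes
c=np.load("scene4.npz");P=cloud(c);I=c["color"].astype(int);T=np.concatenate([w2t(P),P[...,2:]],-1)
z=T[...,2]
wood=(I[...,0]-I[...,2]>40)&(T[...,0]>.07)&(T[...,0]<.2)&(abs(T[...,1])<.125)&(z>.05)
for a,b in((-.11,-.08),(-.08,-.04)):
  for lo in np.arange(.06,.26,.02):
    q=T[wood&(T[...,1]>a)&(T[...,1]<b)&(z>lo)&(z<lo+.02)]
    print(a,lo.round(2),len(q),np.percentile(q[:,0],[5,50,95]).round(4) if len(q) else '')
```

```text
-0.11 0.06 73 [0.0926 0.0942 0.0954]
-0.11 0.08 120 [0.0938 0.0955 0.0976]
-0.11 0.1 127 [0.0958 0.0973 0.0988]
-0.11 0.12 133 [0.097  0.0989 0.1007]
-0.11 0.14 134 [0.0991 0.1008 0.1022]
-0.11 0.16 149 [0.1009 0.1022 0.1039]
-0.11 0.18 151 [0.1024 0.104  0.1059]
-0.11 0.2 156 [0.1044 0.1057 0.1074]
-0.11 0.22 159 [0.1058 0.1075 0.1089]
-0.11 0.24 141 [0.1073 0.1095 0.117 ]
-0.08 0.06 150 [0.0925 0.0942 0.096 ]
-0.08 0.08 149 [0.0945 0.0961 0.0976]
-0.08 0.1 154 [0.0958 0.0974 0.0988]
-0.08 0.12 168 [0.0976 0.0991 0.1008]
-0.08 0.14 169 [0.0994 0.1009 0.1025]
-0.08 0.16 177 [0.1009 0.1027 0.1043]
-0.08 0.18 181 [0.1027 0.1042 0.1059]
-0.08 0.2 186 [0.1041 0.1059 0.1076]
-0.08 0.22 201 [0.1059 0.1075 0.109 ]
-0.08 0.24 161 [0.1078 0.1097 0.1165]
```

```bash
python3 -m jog '[[0,-0.4,0,0,0],[0,-0.4,0,0,0],[0,-0.4,0,0,0],[0,0,0,0,0]]'
python3 - <<'E'
from cell import read_camera
from h import *
c=read_camera("scene");np.savez("scene5.npz",**c)
P=cloud(c);I=c["color"].astype(int);T=np.concatenate([w2t(P),P[...,2:]],-1);z=T[...,2]
wood=(I[...,0]-I[...,2]>40)&(T[...,0]>.07)&(T[...,0]<.2)&(T[...,1]>-.11)&(T[...,1]<-.04)
for lo in np.arange(.06,.26,.02):
    q=T[wood&(z>lo)&(z<lo+.02)];print(lo.round(2),len(q),np.percentile(q[:,0],[5,50,95]).round(4) if len(q) else '')
E
```

```text
time_s: 11.38
tool_pos: [0.5388, 0.0629, 0.1953]
tool_rot: [-180.0, 0.1, 83.3]
force: [-0.0, -0.8, -1.3]
grip_width: 0.0455
grasp_force: 60.0
0.06 259 [0.0958 0.0993 0.1024]
0.08 330 [0.1014 0.1046 0.1075]
0.1 354 [0.1068 0.1098 0.1131]
0.12 356 [0.112  0.1152 0.1182]
0.14 372 [0.1174 0.1206 0.1238]
0.16 381 [0.1231 0.126  0.1291]
0.18 392 [0.1283 0.1314 0.1344]
0.2 421 [0.1338 0.1367 0.1401]
0.22 428 [0.1389 0.1422 0.1453]
0.24 182 [0.1441 0.147  0.1529]
```

The lid was still falling in that frame. It has now settled at 105° with its rear edge at about x = 0.093 in the slot. Next: the brush onto the mat (left half).

```bash
python3 -m jog '[[0,-0.18,-0.7,0,0],[0,-0.18,-0.7,0,0],[0,-0.18,-0.7,0,0],[0,0,0,0.6,0],[0,0,0,0.6,0],[0,0,0,0.6,0],[0,0,0,0.6,0],[0,0,0,0.6,0],[0,0,0,0.6,0],[0,0,0,0.6,0],[0,0,0,0,0],[0,0,0,0,0]]'
python3 - <<'E'
from cell import env, read_camera
import cv2
from h import *
c=read_camera("scene");np.savez("scene6.npz",**c);cv2.imwrite("pics/s6.png",cv2.resize(c["color"][120:360,200:520,::-1],None,fx=2.5,fy=2.5))
o=env.get_obs();print(o["force"],w2t(o["tool_pos"]))
E
```

```text
time_s: 12.43
tool_pos: [0.4953, 0.0607, 0.1105]
tool_rot: [-179.9, -0.0, 83.6]
force: [0.8, -0.4, -1.4]
grip_width: 0.0455
grasp_force: 60.0
[-0.32188206  0.3697972  -0.73064993] [-0.02112796  0.05547169]
```

View pics/s6.png

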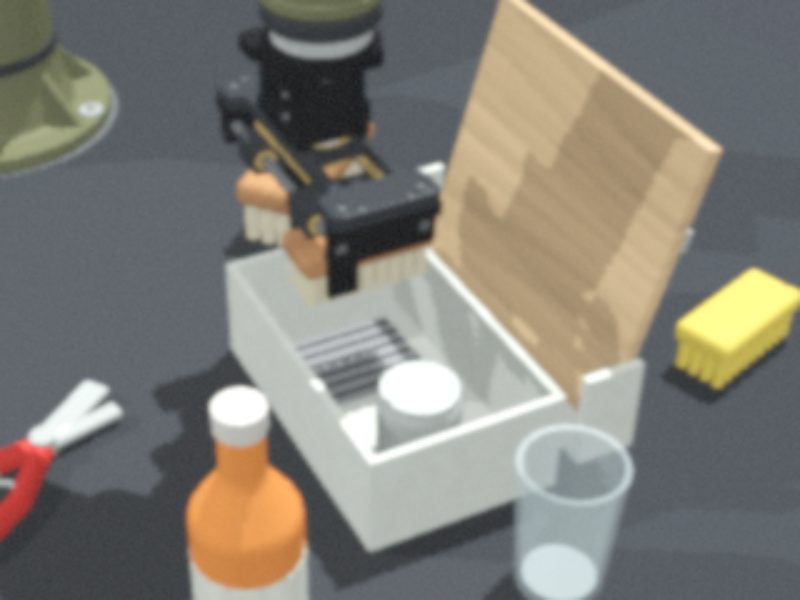

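Brush is level over the tub's left half at (355,265), with the mat below at (355,355) and the tin clear at (418,400). I'll lower it gently to contact and release.

```bash
python3 -m jog '[[0,-0.1,0,0.5,0],[0,0,0,0.5,0],[0,0,0,0.5,0],[0,0,0,0.5,0],[0,0,0,0.5,0],[0,0,0,0.5,0],[0,0,0,0.3,0],[0,0,0,0.15,0],[0,0,0,0,0],[0,0,0,0,0]]' 15
```

```text
time_s: 13.32
tool_pos: [0.4958, 0.0587, 0.0426]
tool_rot: [180.0, -0.0, 83.6]
force: [-0.6, -0.5, -1.9]
grip_width: 0.0459
grasp_force: 15.0
```

```bash
python3 -m jog '[[0,0,0,0.12,0],[0,0,0,0.06,0],[0,0,0,0,0],[0.66,0,0,0,0],[0.66,0,0,0,0],[0.66,0,0,0,0],[0.66,0,0,0,0],[0.66,0,0,0,0]]'; python3 -m jog '[[0.66,0,0,-0.4,0],[0.66,0,0,-0.6,0],[0.66,0,0,-0.9,0],[0.66,0,0,-0.9,0],[0.66,0,0,-0.9,0],[0.66,0,0,-0.9,0],[0.66,0,0,-0.9,0],[0.66,-0.9,0,-0.5,0],[0.66,-0.9,0,0,0],[0.66,-0.9,0,0,0],[0.66,-0.9,0,0,0],[0.66,-0.9,0,0,0]]'; python3 -m jog '[[0.66,-0.9,0,0,0],[0.66,-0.9,0,0,0],[0.66,-0.9,0,0,0],[0.66,-0.9,0,0,0],[0.66,0,0,0,0]]'
python3 - <<'E'
from cell import env, read_camera
import cv2
from h import *
for n in("scene","top"):
  c=read_camera(n);np.savez(n+"7.npz",**c);I=c["color"].astype(int)
  cv2.imwrite(f"pics/{n}7.png",c["color"][:,:,::-1])
  P=cloud(c);T=np.concatenate([w2t(P),P[...,2:]],-1);z=T[...,2]
  b=(abs(T[...,0])<.062)&(T[...,1]>.01)&(T[...,1]<.106)&(z>.035)&(z<.07)&(I[...,0]-I[...,2]>40)
  q=T[b];print(n,b.sum(),np.percentile(q,[2,50,98],axis=0).round(4).tolist())
  f=np.linalg.lstsq(np.c_[q[:,:2],np.ones(len(q))],q[:,2],rcond=None)[0];print("plane",f.round(3))
  w=(I[...,0]-I[...,2]>40)&(T[...,0]>.07)&(T[...,0]<.2)&(abs(T[...,1])<.11)&(z>.06)&(z<.23)
  if w.sum()>500:print("lid",np.polyfit(T[w][:,2],T[w][:,0],1))
o=env.get_obs();print(o["force"],o["time_s"])
E
```

```text
time_s: 13.98
tool_pos: [0.4958, 0.0585, 0.0391]
tool_rot: [180.0, 0.0, 83.5]
force: [-0.6, 0.7, -0.2]
grip_width: 0.0572
grasp_force: 0.0
time_s: 14.98
tool_pos: [0.4858, -0.0315, 0.1605]
tool_rot: [179.9, 0.0, 83.6]
force: [0.5, 0.4, -0.2]
grip_width: 0.0574
grasp_force: 0.0
time_s: 15.4
tool_pos: [0.4771, -0.1065, 0.1601]
tool_rot: [179.9, 0.1, 83.3]
force: [0.0, -0.3, 0.1]
grip_width: 0.0569
grasp_force: 0.0
scene 1057 [[-0.0459, 0.0303, 0.0374], [-0.0, 0.0463, 0.0487], [0.0477, 0.0743, 0.0516]]
plane [0.004 0.123 0.042]
lid [0.26911685 0.08048036]
top 1389 [[-0.0455, 0.0352, 0.0426], [0.0017, 0.0571, 0.0471], [0.0491, 0.0788, 0.0516]]
plane [-0.001 -0.003  0.047]
lid [0.27031344 0.08031045]
[0.20821715 0.27485573 0.87871805] 15.5
```

View pics/scene7.png

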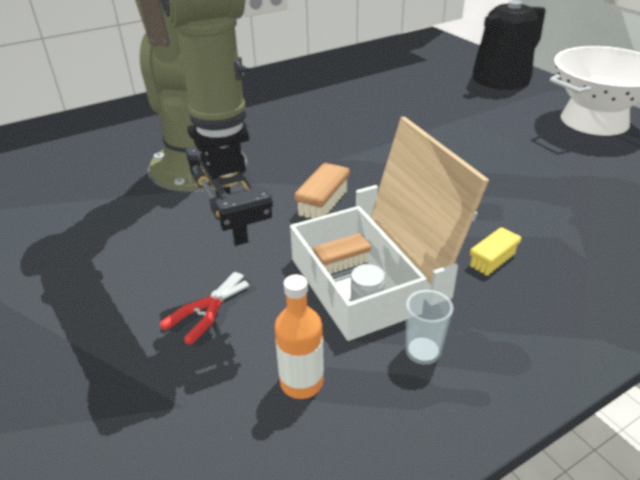

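The brush lies level in the tub at (342,252), top at 0.047 so its underside is at about 8 mm. The lid leans on the rest at (425,195), and the tin (367,280), bottle, glass and secateurs are where they were. The robot is clear.

```bash
python3 -c "
from cell import env
print(env.sign_off())"
```

```text
the job is handed in; nothing more can be done
None
```

I handed the job in at about 15.5 s: the lid leans back on the rest in the slot at about 105°, and the brush lies flat on its bristles on the mat beside the tin. In the last picture the bottle, glass, secateurs and tin are where they started; the sign-off returned no verdict.

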